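# Pack and latch the sweet sampler case

## Task

Stand the red-capped tub in the red pocket and the green-capped tub in the green pocket of the clear sampler case, each upright, cap up and fully down. Then shut the lid completely, and only after that swing the steel latch with the yellow knob round until it rests fully home in its keeper. Leave the yellow tub and everything else on the counter where it is, and let go of everything at the end.

Things in the scene. Friction and masses are not known exactly. Their poses are not given: they have to be found in the camera images.
- case: Clear sampler case with magenta edging, fixed to the counter, 165 mm (x) by 250 mm (y) by 100 mm high, walls 5 mm. Origin: centre of its underside; x runs from the front (keeper side, towards the robot) to the hinge side, z up. Inside, a white insert (top 30 mm above the counter) has two round pockets, 60 mm diameter, floor 5 mm above the counter.
- keeper (a point): Dark steel keeper bracket in the middle of the case's front wall: a post on its +y side and a roof, top 130 mm above the counter, reaching 24 mm out from the wall, open to the case's -y. The point is where the latch bar rests under the roof, 117 mm above the counter
- pocket_red (a point): Centre of the floor of the red pocket (red floor, red bars on the insert either side), on the case's +y half, 62 mm from its middle
- pocket_green (a point): Centre of the floor of the green pocket (green floor, green bars either side), on the case's -y half, 62 mm from its middle
- tub_red: Loose round tub of sweets with a red cap, straight cylinder 54 mm diameter, 85 mm tall, about 0.16 kg, standing upright. Origin: centre of its underside, z up through the cap
- tub_green: The same tub with green cap and green sweets
- lid (a joint): Angle of the case's lid: 0 shut flat on the case, about 1.6 standing upright (stop at 1.75). It stays where it is left (stiff hinge: about 3 N at its front edge moves it). Lid: clear plate with magenta frame, 165 mm (from hinge to front edge) by 250 mm by 10 mm thick; when shut its top is 110 mm above the counter
- lid_hinge (a point): Middle of the lid's hinge line, which runs along the case's y axis at the top of the case's far wall (100 mm above the counter, 82.5 mm from the case's middle); on the lid's underside
- lid_edge (a point): Middle of the lid's front (free) edge, on the outer face, the one that is on top when the lid is shut
- latch (a joint): Angle of the latch on the lid: 0 fully home in the keeper (against its stop), positive swung aside towards the case's -y side, up to 1.6. It stays where it is left (about 1.3 N at the knob moves it)
- latch_pivot (a point): Pivot of the latch on the lid's outer face, 75 mm from the hinge line, mid-width; it turns about the lid's normal. The latch is a steel bar 16 mm wide, 8 mm thick, lying 3 mm above the lid and reaching 115 mm from the pivot: home, its tip stands 25 mm beyond the front wall, under the keeper's roof
- latch_knob (a point): The yellow upright knob on the latch, 18 mm diameter, 38 mm tall, 55 mm from the pivot; the point is on its axis, 14 mm below its top (with the lid shut: 145 mm above the counter, knob top at 159 mm)
- tub_yellow: The same tub with a yellow cap, not wanted: leave it. Origin: centre of its underside
- sweet_jar: Bystander: glass sweet jar, 90 mm diameter, 153 mm tall. Origin: centre of its underside
- cups: Bystander: stack of paper cups, 80 mm diameter, 110 mm tall. Origin: centre of its underside
- scoop: Bystander: aluminium sweet scoop with black handle, 180 mm long along its x, 35 mm tall. Origin: underside, where the handle meets the scoop is at x = +40 mm
- tape_dispenser: Bystander: magenta tape dispenser, 140 by 55 mm, 82 mm tall. Origin: centre of its underside
- tongs: Bystander: steel tongs lying flat, 170 mm long along x, 12 mm tall. Origin: centre of its underside
- lolly_stand: Bystander: wooden block 90 by 160 by 35 mm with lollipops, 140 mm tall in all. Origin: centre of its underside
Things that resemble listed ones, but are neither listed nor needed, are in the scene too. Several things have the shape of the tub_red; the one meant has the colours described above.

How it is judged:
By the outcome, as a careful person would: the job done as asked, in the order asked, and still so for the second after the job is handed in, with the robot touching nothing.
It also fails if it takes over 72 s, if anything falls off the work surface, if the arm or the gripper's body presses on something with over 40 N, if the wrist force passes 120 N, or if a joint passes its speed limit or range.

## Robot

A 7-joint arm with a two-finger parallel gripper is mounted at the origin on the work surface. World frame = base frame: x ahead of the robot, y to its left, z up, the work surface at z = 0. Lengths are in m, angles in rad, forces in N, time in s.
With the tool pointing down it reaches from about 0.4 to 0.875 m from the base axis. Payload 4.4 kg.
Tool frame: the origin (TCP) lies on the centre line of the jaws, within the pads' length; the fingertips stand 14 mm ahead of it and the grasp point (between the pads) lies 5 mm behind it; z points along the fingers, y is the line along which they close (so a half turn about z gives the same grasp; the last joint's range is limited). The gripper opens to 85 mm and grips with 20 to 120 N. Pads are 22 mm wide; open, the fingers measure 114 mm over their backs; the gripper's body (76 mm by 85 mm) begins 54 mm behind the grasp point. The pads swing forward as they close: fully open they stand 13 mm farther back than shut.
Start: joints at [1.101, 0.628, 0.038, 1.517, -0.027, 0.996, -0.02], TCP at [0.255, -0.598, 0.245] pointing down, gripper open.
Joint ranges: [-3.06, 3.06], [-0.37, 2.12], [-1.25, 1.32], [0.18, 2.47], [-1.1, 4.24], [0.23, 1.98], [-2.94, 2.94]. Speed limits (rad/s): [2.57, 2.57, 3.14, 3.14, 3.14, 3.14, 3.14].

## Interface

Orientations are given as a rotation vector (axis times angle).
In Python, from cell import bot gives the robot as it stands. The module is installed in compiled form; this text tells all that it offers.
- The arm moves only by the tool carry_out, never from a script. Its argument "moves" is a list of rows, each an object with "travel": the shift along the tool's x, y, z in m, a list of three; "turn": the turn about the tool's z in degrees; "claw": the closure, from 0 (fully open) to 1 (shut). A call has 1 to 5 rows; each row is the pose to reach, as a shift and turn from the pose commanded when the call began, along the tool's axes at that moment; what a row does not reach only later rows make up. A row lasts 1/12 s, in which the tool goes at most 41.7 mm and 7.16 degrees, less where a joint would pass 70% of its speed; a pose out of reach is approached as far as the arm can. A call with a gripper value outside its range is refused whole. The fingers move at their own pace and stop on an object; "newtons" is the grip in N (left out, the last holds). Time passes only in rows, so rows that repeat a pose let the fingers close. It gives the time, the measured TCP pose, the force, the opening and the grip force at its end, in the units of the state.
- bot.observe(): the state, without advancing time (a new reading comes with each control period).
- bot.read_camera(name): name is "scene" or "top" or "wrist"; returns a dict with "img" (384x512x3 uint8, blue, green, red), "vertical_fov" (degrees; the focal length in pixels is half the picture's height over the tangent of half this angle, whatever the lens; pixels are square), "cx", "cy" (the principal point, pixels), "origin" and "attitude" of the camera in the world. Camera axes: x right, y down, z forward; pixel columns grow to the right and rows downward; lengths in m; the calibration is good to about 2 mm. A picture is of the moment at which its call begins. There is no depth.
- bot.finish_job(): hands the job in; it is judged then, once.
The state is a dict: "time": time; "joint_positions": joint angles; "qd": joint speeds; "tau": joint torques, N m; "tool_pos": TCP position; "tool_rot": TCP orientation; "force": force on the tool from outside, world axes, zero at the start; "moment": the same for the moment, N m; "gripper_width": opening from 0.0 (shut) to 1.0 (fully open); "grip_force": force on a finger pad.
Only numpy, scipy, OpenCV 4.12 (cv2) and the standard library are available. Lean on these libraries where they do the work, as an engineer would, in place of code of your own. Each camera call takes 0.05 s, during which the arm holds its last target. There are 200 camera calls.

## Working session

There is one attempt and no reset: what is moved stays moved. The work goes in short steps, Python scripts to look and compute and a tool call to move; the robot and the scene stay as the last step left them, time stands still between calls to the robot, and variables do not carry over. Pictures are saved under pics/ and viewed, at most 10 in all, crops included, and the job is handed in when it is done.

Besides the shell and the picture viewer there is one more tool, called after "Request:" in YAML: its name, and indented under it one key for each argument. carry_out: Moves the arm, as the interface text tells. Its arguments: {"type":"object","properties":{"moves":{"type":"array"},"newtons":{"type":"number"}},"required":["moves"]}

```bash
mkdir -p pics
cat > h.py <<'E'
import numpy as np, cv2
from scipy.spatial.transform import Rotation as R
from cell import bot
def cam(n):
    c=bot.read_camera(n); c['img']=np.array(c['img']); h=c['img'].shape[0]
    c['f']=h/2/np.tan(np.radians(c['vertical_fov'])/2)
    A=np.array(c['attitude'],float)
    c['R']=A if A.shape==(3,3) else (R.from_rotvec(A).as_matrix() if A.size==3 else R.from_quat(A).as_matrix())
    c['o']=np.array(c['origin'],float); return c
def ray(c,u,v):
    d=c['R']@np.array([(u-c['cx'])/c['f'],(v-c['cy'])/c['f'],1.]); return d/np.linalg.norm(d)
def plane(c,u,v,z):
    d=ray(c,u,v); return c['o']+d*(z-c['o'][2])/d[2]
def proj(c,p):
    q=c['R'].T@(np.array(p)-c['o']); return np.array([c['cx']+c['f']*q[0]/q[2],c['cy']+c['f']*q[1]/q[2]])
def blobs(img,h0,h1,smin=120,vmin=70,amin=60):
    hsv=cv2.cvtColor(img,cv2.COLOR_BGR2HSV)
    m=cv2.inRange(hsv,(h0,smin,vmin),(h1,255,255)) if h0<=h1 else cv2.inRange(hsv,(h0,smin,vmin),(180,255,255))|cv2.inRange(hsv,(0,smin,vmin),(h1,255,255))
    n,l,s,ce=cv2.connectedComponentsWithStats(m)
    return [(s[i].tolist(),ce[i].round(1).tolist()) for i in range(1,n) if s[i][4]>=amin]
E
python3 - <<'E'
from h import *
s=bot.observe(); print({k:np.round(s[k],3).tolist() for k in s})
for n in ("scene","top"):
    c=cam(n); cv2.imwrite(f"pics/{n}0.png",c['img']); print(n,c['attitude'],c['o'],c['f'],c['cx'],c['cy'])
    print('red',blobs(c['img'],172,6)); print('green',blobs(c['img'],45,80)); print('yel',blobs(c['img'],22,33)); print('mag',blobs(c['img'],140,168))
E
```

```text
{'time': 0.0, 'joint_positions': [1.101, 0.629, 0.038, 1.518, -0.027, 0.996, -0.02], 'qd': [-0.0, -0.002, -0.002, -0.001, 0.001, -0.0, 0.001], 'tau': [-0.001, -56.34, 1.227, -19.346, 0.011, 0.011, 0.0], 'tool_pos': [0.255, -0.597, 0.244], 'tool_rot': [-3.076, -0.63, 0.001], 'force': [0.207, 0.788, 0.323], 'moment': [-0.004, 0.003, 0.036], 'grip_force': 0.0, 'gripper_width': 1.0}
scene [-1.74317833 -1.81377212  0.73267953] [1.33314031 0.01328516 0.97526696] 354.9897964251172 256.0565762612904 189.45677159840594
red [([169, 0, 13, 5, 65], [175.0, 2.0]), ([467, 34, 29, 61, 600], [478.2, 65.1]), ([478, 84, 34, 41, 932], [497.6, 106.4]), ([316, 180, 15, 14, 165], [322.8, 186.5]), ([374, 236, 10, 8, 68], [378.6, 239.2]), ([121, 288, 35, 23, 331], [136.7, 299.8]), ([268, 288, 47, 27, 877], [291.1, 300.4])]
green [([272, 0, 20, 6, 113], [281.1, 2.5]), ([301, 0, 11, 6, 64], [306.0, 2.4]), ([497, 0, 15, 17, 126], [504.8, 7.2]), ([488, 22, 24, 41, 269], [501.3, 42.4]), ([193, 41, 36, 20, 373], [207.4, 52.0]), ([231, 41, 16, 20, 134], [236.9, 53.0]), ([485, 59, 27, 26, 164], [498.5, 72.3]), ([49
[... 1464 characters left out ...]
00, 16, 16, 197], [140.8, 207.6]), ([290, 205, 26, 6, 75], [302.2, 207.4])]
yel [([367, 77, 9, 11, 66], [370.5, 81.8]), ([255, 80, 21, 12, 130], [265.2, 85.8]), ([384, 80, 12, 7, 63], [389.5, 83.1]), ([189, 91, 12, 11, 83], [194.3, 96.3]), ([173, 94, 16, 10, 69], [178.8, 98.6]), ([183, 164, 17, 18, 223], [191.0, 172.1])]
mag [([366, 65, 38, 8, 125], [383.8, 67.1]), ([325, 66, 39, 12, 192], [341.5, 70.4]), ([243, 69, 40, 12, 246], [261.5, 73.5]), ([284, 68, 39, 11, 197], [301.9, 71.7]), ([202, 70, 39, 12, 222], [220.5, 74.5]), ([161, 72, 40, 11, 186], [179.5, 75.3]), ([252, 136, 14, 20, 85], [255.6, 142.4]), ([296, 141, 40, 23, 189], [318.7, 146.6]), ([108, 228, 27, 44, 469], [122.9, 247.4])]
```

View pics/scene0.png

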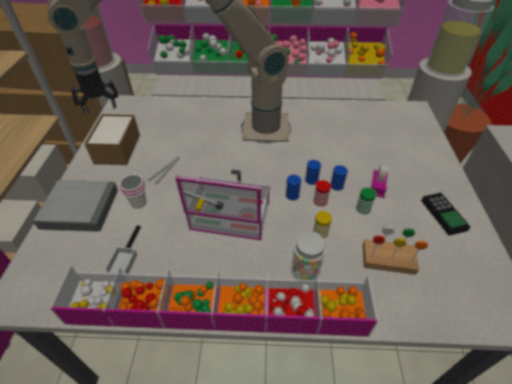

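View pics/top0.png

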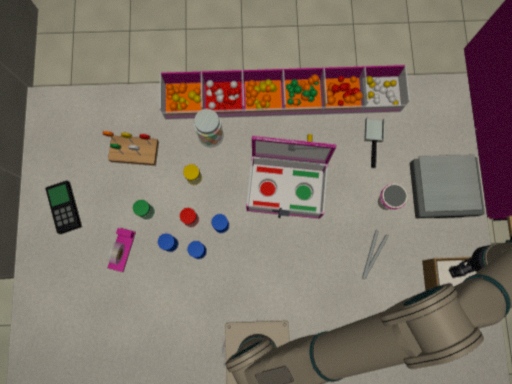

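The scene view shows the case with its lid upright and the latch swung to its -y side. The top view shows the red tub at (188,216), green at (141,208), yellow at (191,172), and the blue tubs at (220,223), (167,242) and (196,250). The red pocket is at (267,188), the green pocket at (303,192), the lid frame's top edge around (253..335, 140) and the knob at (310,138).

Run:
```python
from h import *
c=cam("top"); s=cam("scene"); P=lambda u,v,z:plane(c,u,v,z).round(4)
r,g=P(267.3,188.4,.005),P(303.2,192.1,.005)
print('pockets',r,g,np.linalg.norm(r-g),'centre',(r+g)/2,'yaw',np.degrees(np.arctan2(*(r-g)[:2][::1]*[-1,1])))
hsv=cv2.cvtColor(c['img'],cv2.COLOR_BGR2HSV)
for n,u,v in (('red',187.8,215.9),('green',140.8,207.6),('yellow',191,172.1),('blue1',220,223),('blue2',167,242),('blue3',196,250)):
    print(n,P(u,v,.083))
for n,u,v in (('cups',393,197),('jar',208,122),('stand',133,150)): print(n,P(u,v,.1))
print('scene red',plane(s,322.8,184,.085),'scene green',plane(s,367.9,191,.085))
# lid edge: two corners, top view and scene
def tri(u,v,a,b):
    d1,d2=ray(c,u,v),ray(s,a,b); A=np.stack([d1,-d2],1); t=np.linalg.lstsq(A,s['o']-c['o'],rcond=None)[0]
    p,q=c['o']+t[0]*d1,s['o']+t[1]*d2; return ((p+q)/2).round(4),np.linalg.norm(p-q).round(4)
big=lambda i,x0,y0,x1,y1,k:cv2.resize(i[y0:y1,x0:x1],None,fx=k,fy=k,interpolation=cv2.INTER_CUBIC)
a=big(c['img'],230,120,350,230,5); b=big(s['img'],165,160,285,250,5)
cv2.imwrite("pics/ct.png",a); cv2.imwrite("pics/cs.png",b)
```

```text
pockets [ 0.5399 -0.0534  0.005 ] [ 0.5225 -0.1762  0.005 ] 0.12402661004800543 centre [ 0.5312 -0.1148  0.005 ] yaw -8.064770820881622
red [0.4415 0.2093 0.083 ]
green [0.474  0.3612 0.083 ]
yellow [0.5869 0.198  0.083 ]
blue1 [0.4147 0.1059 0.083 ]
blue2 [0.3596 0.276  0.083 ]
blue3 [0.3309 0.1838 0.083 ]
cups [ 0.4768 -0.4545  0.1   ]
jar [0.7527 0.138  0.1   ]
stand [0.6641 0.3857 0.1   ]
scene red [0.44292829 0.21040352 0.085     ] scene green [0.47120059 0.36316278 0.085     ]
```

View pics/ct.png

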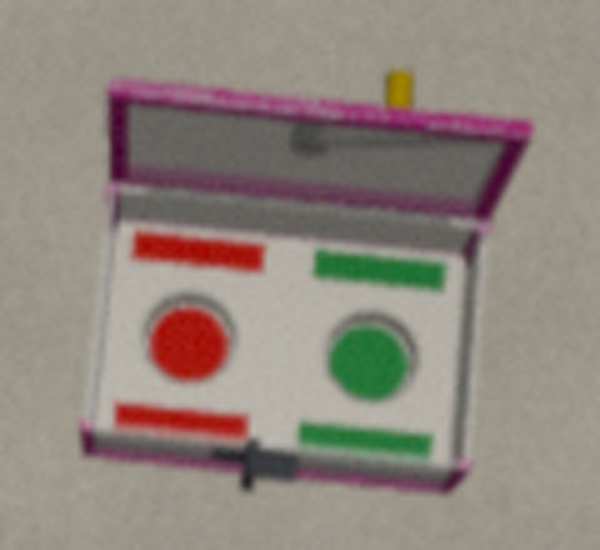

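View pics/cs.png

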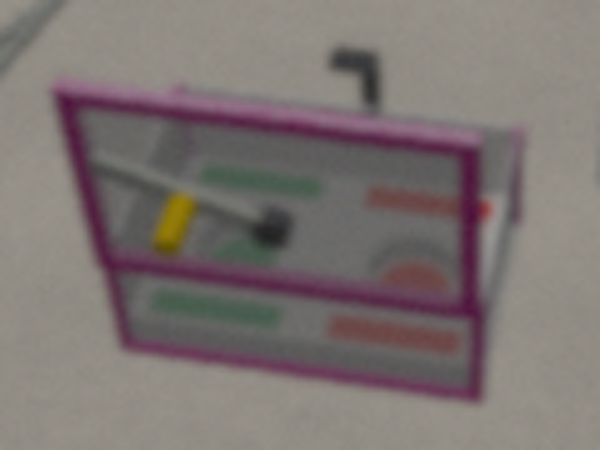

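```bash
cat >> h.py <<'E'
def plan(wps):
    s=bot.observe(); M=R.from_rotvec(s['tool_rot']).as_matrix(); p=np.array(s['tool_pos'])
    h=np.degrees(np.arctan2(M[1,0],M[0,0])); print('pos',p.round(4),'head',h.round(2),'tilt',M[:,2].round(3),'F',np.round(s['force'],1),'t',round(s['time'],2),'w',s['gripper_width'],'g',s['grip_force'])
    for w in wps:
        x,y,z=w[:3]; hh=w[3] if len(w)>3 else h; a=np.radians(h); d=np.array([x,y,z])-p
        X=[np.cos(a),np.sin(a)]; Y=[np.sin(a),-np.cos(a)]
        print(w,'->',np.round([d[:2]@X,d[:2]@Y,-d[2]],4).tolist(),'turn',round((h-hh+180)%360-180,1)); p=np.array([x,y,z]); h=hh
E
python3 - <<'E'
from h import *
plan([(.36,-.43,.245,-8),(.41,-.24,.245),(.43,-.04,.245),(.43,.12,.245),(.43,.2,.2)])
E
```

```text
pos [ 0.2553 -0.5974  0.2448] head 23.14 tilt [-0.     0.001 -1.   ] F [-0.2 -0.1 -0.3] t 0.2 w 1.0001366909167404 g 0.0
(0.36, -0.43, 0.245, -8) -> [0.1621, -0.1128, -0.0002] turn 31.1
(0.41, -0.24, 0.245) -> [0.0231, -0.1951, -0.0] turn 0
(0.43, -0.04, 0.245) -> [-0.008, -0.2008, -0.0] turn 0
(0.43, 0.12, 0.245) -> [-0.0223, -0.1584, -0.0] turn 0
(0.43, 0.2, 0.2) -> [-0.0111, -0.0792, 0.045] turn 0
```

Request:
carry_out:
  moves:
    - {"travel": [0.032, -0.022, 0], "turn": 6.2, "claw": 0}
    - {"travel": [0.065, -0.045, 0], "turn": 12.4, "claw": 0}
    - {"travel": [0.097, -0.068, 0], "turn": 18.7, "claw": 0}
    - {"travel": [0.13, -0.09, 0], "turn": 24.9, "claw": 0}
    - {"travel": [0.162, -0.113, 0], "turn": 31.1, "claw": 0}

```text
time: 0.62
tool_pos: [0.3608, -0.4285, 0.2452]
tool_rot: [-3.133, 0.227, -0.0]
force: [1.9, 0.3, -0.2]
gripper_width: 1.001
grip_force: 0.0
```

Request:
carry_out:
  moves:
    - {"travel": [0.005, -0.039, 0], "turn": 0, "claw": 0}
    - {"travel": [0.009, -0.078, 0], "turn": 0, "claw": 0}
    - {"travel": [0.014, -0.117, 0], "turn": 0, "claw": 0}
    - {"travel": [0.018, -0.156, 0], "turn": 0, "claw": 0}
    - {"travel": [0.023, -0.195, 0], "turn": 0, "claw": 0}

```text
time: 1.03
tool_pos: [0.4098, -0.2383, 0.2453]
tool_rot: [-3.134, 0.218, 0.0]
force: [2.6, -0.7, 0.6]
gripper_width: 0.999
grip_force: 0.0
```

Request:
carry_out:
  moves:
    - {"travel": [-0.002, -0.04, 0], "turn": 0, "claw": 0}
    - {"travel": [-0.003, -0.08, 0], "turn": 0, "claw": 0}
    - {"travel": [-0.005, -0.12, 0], "turn": 0, "claw": 0}
    - {"travel": [-0.006, -0.16, 0], "turn": 0, "claw": 0}
    - {"travel": [-0.008, -0.2, 0], "turn": 0, "claw": 0}

```text
time: 1.45
tool_pos: [0.4296, -0.0392, 0.2455]
tool_rot: [-3.134, 0.218, -0.001]
force: [0.3, -0.3, -0.7]
gripper_width: 1.0
grip_force: 0.0
```

Request:
carry_out:
  moves:
    - {"travel": [-0.006, -0.04, 0], "turn": 0, "claw": 0}
    - {"travel": [-0.012, -0.08, 0], "turn": 0, "claw": 0}
    - {"travel": [-0.017, -0.12, 0], "turn": 0, "claw": 0}
    - {"travel": [-0.022, -0.158, 0], "turn": 0, "claw": 0}
    - {"travel": [-0.022, -0.158, 0], "turn": 0, "claw": 0}

```text
time: 1.87
tool_pos: [0.4295, 0.1273, 0.2455]
tool_rot: [-3.13, 0.199, -0.002]
force: [0.1, -0.0, -0.3]
gripper_width: 0.999
grip_force: 0.0
```

Request:
carry_out:
  moves:
    - {"travel": [-0.004, -0.03, 0.015], "turn": 0, "claw": 0}
    - {"travel": [-0.008, -0.06, 0.03], "turn": 0, "claw": 0}
    - {"travel": [-0.011, -0.079, 0.045], "turn": 0, "claw": 0}
    - {"travel": [-0.011, -0.079, 0.045], "turn": 0, "claw": 0}
    - {"travel": [-0.011, -0.079, 0.045], "turn": 0, "claw": 0}

```text
time: 2.28
tool_pos: [0.429, 0.1987, 0.1995]
tool_rot: [3.133, -0.214, -0.003]
force: [-0.6, -0.0, -0.1]
gripper_width: 1.001
grip_force: 0.0
```

Run:
```python
from h import *
c=cam("wrist"); cv2.imwrite("pics/w1.png",c['img']); print(c['o'])
for b in blobs(c['img'],172,6): print(b,plane(c,*b[1],.085).round(4))
for b in blobs(c['img'],100,125): print('blue',b,plane(c,*b[1],.085).round(4))
plan([(.442,.2095,.065)]); print(np.round(bot.observe()['joint_positions'],2))
```

```text
[0.49637655 0.18985722 0.32827336]
([506, 71, 6, 22, 89], [509.2, 83.6]) [0.4825 0.0005 0.085 ]
([208, 134, 65, 66, 3328], [240.4, 166.9]) [0.4467 0.2111 0.085 ]
blue ([318, 138, 82, 73, 4300], [358.6, 173.6]) [0.428  0.1164 0.085 ]
blue ([162, 209, 56, 84, 3406], [189.0, 249.6]) [0.3796 0.267  0.085 ]
blue ([257, 220, 58, 86, 3913], [283.1, 264.6]) [0.3537 0.1869 0.085 ]
pos [0.4296 0.1976 0.2002] head -7.95 tilt [-0.001 -0.001 -1.   ] F [ 0.2 -0.2  0.6] t 2.33 w 0.9977131295502849 g 0.0
(0.442, 0.2095, 0.065) -> [0.0106, -0.0135, 0.1352] turn 0.0
[-0.55  0.45  0.09  2.05 -0.06  0.65 -2.13]
```

View pics/w1.png

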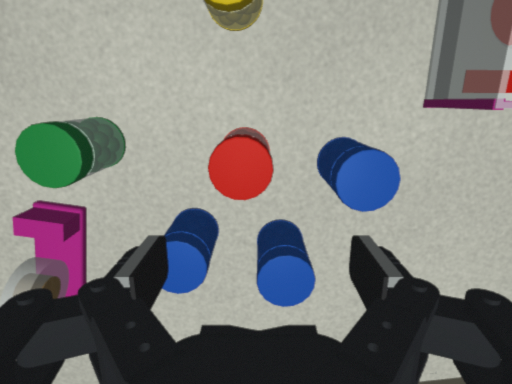

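The wrist view shows the red cap at (241,168), clear of the blue tubs, and the open fingers will fit around it. The two views agree to within 4 mm, so I'm descending.

Request:
carry_out:
  moves:
    - {"travel": [0.012, -0.014, 0.02], "turn": 0, "claw": 0}
    - {"travel": [0.012, -0.014, 0.055], "turn": 0, "claw": 0}
    - {"travel": [0.012, -0.014, 0.09], "turn": 0, "claw": 0}
    - {"travel": [0.012, -0.014, 0.12], "turn": 0, "claw": 0}
    - {"travel": [0.012, -0.014, 0.138], "turn": 0, "claw": 0}

```text
time: 2.75
tool_pos: [0.4433, 0.2081, 0.0605]
tool_rot: [3.132, -0.222, -0.002]
force: [-0.0, 0.6, 0.4]
gripper_width: 0.997
grip_force: 0.0
```

Request:
carry_out:
  moves:
    - {"travel": [0, 0, 0], "turn": 0, "claw": 0}
    - {"travel": [0, 0, 0], "turn": 0, "claw": 0.6}
    - {"travel": [0, 0, 0], "turn": 0, "claw": 0.6}
    - {"travel": [0, 0, 0], "turn": 0, "claw": 0.6}
    - {"travel": [0, 0, 0], "turn": 0, "claw": 0.6}
  newtons: 40

```text
time: 3.17
tool_pos: [0.445, 0.2105, 0.0643]
tool_rot: [-3.132, 0.219, -0.005]
force: [0.1, -1.5, 5.4]
gripper_width: 0.617
grip_force: 41.4
```

Request:
carry_out:
  moves:
    - {"travel": [0, 0, 0], "turn": 0, "claw": 0.6}
    - {"travel": [0, 0, 0], "turn": 0, "claw": 0.6}
    - {"travel": [0, 0, 0], "turn": 0, "claw": 0.6}
    - {"travel": [0, 0, 0], "turn": 0, "claw": 0.6}
    - {"travel": [0, 0, 0], "turn": 0, "claw": 0.6}

```text
time: 3.58
tool_pos: [0.445, 0.2105, 0.0643]
tool_rot: [-3.133, 0.219, -0.005]
force: [-0.6, -0.9, 8.0]
gripper_width: 0.62
grip_force: 41.6
```

Request:
carry_out:
  moves:
    - {"travel": [0, 0, -0.02], "turn": 0, "claw": 0.6}
    - {"travel": [0, 0, -0.06], "turn": 0, "claw": 0.6}
    - {"travel": [0, 0, -0.1], "turn": 0, "claw": 0.6}
    - {"travel": [0, 0, -0.14], "turn": 0, "claw": 0.6}
    - {"travel": [0, 0, -0.17], "turn": 0, "claw": 0.6}

```text
time: 4.0
tool_pos: [0.4442, 0.2106, 0.2365]
tool_rot: [-3.131, 0.218, -0.006]
force: [1.2, -0.1, -2.4]
gripper_width: 0.619
grip_force: 42.9
```

Request:
carry_out:
  moves:
    - {"travel": [0.002, 0.02, 0], "turn": 0, "claw": 0.6}
    - {"travel": [0.004, 0.05, 0], "turn": 0, "claw": 0.6}
    - {"travel": [0.006, 0.08, 0], "turn": 0, "claw": 0.6}
    - {"travel": [0.008, 0.11, 0], "turn": 0, "claw": 0.6}
    - {"travel": [0.01, 0.14, 0], "turn": 0, "claw": 0.6}

```text
time: 4.42
tool_pos: [0.4337, 0.0692, 0.2334]
tool_rot: [-3.133, 0.217, -0.003]
force: [0.1, -0.3, -1.4]
gripper_width: 0.621
grip_force: 42.9
```

Request:
carry_out:
  moves:
    - {"travel": [0.002, 0.03, 0], "turn": 0, "claw": 0.6}
    - {"travel": [0.004, 0.06, 0], "turn": 0, "claw": 0.6}
    - {"travel": [0.006, 0.08, 0], "turn": 0, "claw": 0.6}
    - {"travel": [0.008, 0.1, 0], "turn": 0, "claw": 0.6}
    - {"travel": [0.008, 0.1, 0], "turn": 0, "claw": 0.6}

```text
time: 4.83
tool_pos: [0.4277, -0.034, 0.2334]
tool_rot: [3.131, -0.228, 0.003]
force: [-0.4, -0.0, -0.7]
gripper_width: 0.619
grip_force: 42.9
```

Run:
```python
from h import *
c=cam("wrist"); cv2.imwrite("pics/w2.png",c['img']); print(c['o'])
for b in blobs(c['img'],172,6,90,50): print(b,plane(c,*b[1],.005).round(4),plane(c,*b[1],.03).round(4))
for b in blobs(c['img'],45,85,90,50): print('green',b,plane(c,*b[1],.005).round(4),plane(c,*b[1],.03).round(4))
plan([(.54,-.0535,.235)])
```

```text
[ 0.49447732 -0.04333855  0.36236228]
([236, 29, 49, 54, 2070], [260.1, 55.8]) [ 0.5412 -0.0526  0.005 ] [ 0.5379 -0.0519  0.03  ]
([218, 105, 86, 20, 1652], [260.0, 114.2]) [ 0.4802 -0.0436  0.005 ] [ 0.4812 -0.0436  0.03  ]
([218, 168, 79, 32, 275], [258.3, 179.0]) [ 0.4053 -0.0307  0.005 ] [ 0.4116 -0.0316  0.03  ]
([192, 201, 134, 130, 13596], [258.1, 266.7]) [ 0.2884 -0.0134  0.005 ] [ 0.3028 -0.0155  0.03  ]
green ([354, 29, 46, 53, 1898], [376.2, 54.7]) [ 0.5241 -0.1771  0.005 ] [ 0.522  -0.1677  0.03  ]
green ([336, 105, 86, 19, 1581], [377.8, 113.8]) [ 0.4612 -0.1763  0.005 ] [ 0.4636 -0.167   0.03  ]
pos [ 0.4279 -0.0318  0.2333] head -8.22 tilt [ 0.002 -0.001 -1.   ] F [-0.5 -0.2 -2.2] t 4.88 w 0.6183644455130581 g 42.90670599555597
(0.54, -0.0535, 0.235) -> [0.114, 0.0055, -0.0017] turn 0.0
```

View pics/w2.png

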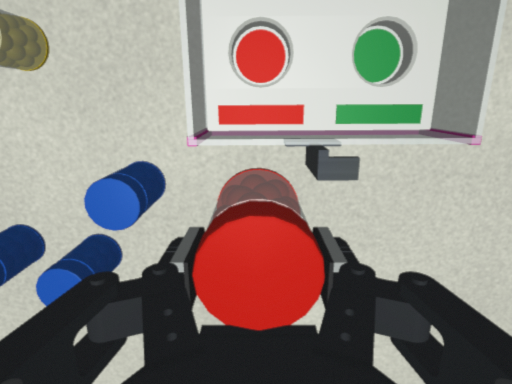

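The wrist view shows the red pocket floor at (260,56), the green at (376,55) and the gripped red cap around (258,268). Both pockets agree with the top view to within 1.5 mm. I'll move above the red pocket and check where the tub sits in the jaws.

Request:
carry_out:
  moves:
    - {"travel": [0.03, 0.001, 0], "turn": 0, "claw": 0.6}
    - {"travel": [0.06, 0.002, 0], "turn": 0, "claw": 0.6}
    - {"travel": [0.09, 0.004, 0], "turn": 0, "claw": 0.6}
    - {"travel": [0.1145, 0.005, 0], "turn": 0, "claw": 0.6}
    - {"travel": [0.1145, 0.005, 0], "turn": 0, "claw": 0.6}

```text
time: 5.3
tool_pos: [0.5463, -0.05, 0.233]
tool_rot: [-3.134, 0.216, -0.011]
force: [0.4, 0.2, -0.7]
gripper_width: 0.615
grip_force: 42.9
```

Run:
```python
from h import *
c=cam("wrist"); i=c['img']; hsv=cv2.cvtColor(i,cv2.COLOR_BGR2HSV)
m=cv2.inRange(hsv,(172,120,150),(180,255,255))|cv2.inRange(hsv,(0,120,150),(6,255,255))
n,l,s,ce=cv2.connectedComponentsWithStats(m); k=1+np.argmax(s[1:,4]); print(s[k])
pts=[]
for v in range(s[k][1],s[k][1]+s[k][3]):
    u=np.where(l[v]==k)[0]
    pts+= [(u.min(),v),(u.max(),v)]
z=bot.observe()['tool_pos'][2]+.0207
W=np.array([plane(c,u,v,z)[:2] for u,v in pts if v<285])
A=np.c_[2*W,np.ones(len(W))]; sol=np.linalg.lstsq(A,(W**2).sum(1),rcond=None)[0]
print('circle',sol[:2],np.sqrt(sol[2]+sol[:2]@sol[:2]))
plan([(.5405,-.053,.235)])
t=cam("top"); q=[(b[1],plane(t,*b[1],z-.003)[:2].round(4)) for b in blobs(t['img'],172,6,amin=150)]; print(q)
```

```text
[  193   216   131   114 11791]
circle [ 0.54591897 -0.04968592] 0.02604223582470323
pos [ 0.543  -0.0496  0.2325] head -7.89 tilt [ 0.002  0.    -1.   ] F [-0.6 -0.3 -1.1] t 5.35 w 0.6139529558061476 g 42.9154242365621
(0.5405, -0.053, 0.235) -> [-0.002, 0.0037, -0.0025] turn 0.0
[([224.2, 95.9], array([0.7785, 0.0735])), ([344.7, 89.1], array([ 0.7881, -0.2936]))]
```

Request:
carry_out:
  moves:
    - {"travel": [-0.0043, 0.0036, 0.02], "turn": 0, "claw": 0.6}
    - {"travel": [-0.0043, 0.0036, 0.05], "turn": 0, "claw": 0.6}
    - {"travel": [-0.0043, 0.0036, 0.08], "turn": 0, "claw": 0.6}
    - {"travel": [-0.0043, 0.0036, 0.11], "turn": 0, "claw": 0.6}
    - {"travel": [-0.0043, 0.0036, 0.125], "turn": 0, "claw": 0.6}

```text
time: 5.82
tool_pos: [0.5328, -0.052, 0.105]
tool_rot: [-3.133, 0.216, 0.008]
force: [0.3, 0.6, -1.2]
gripper_width: 0.618
grip_force: 42.8
```

Request:
carry_out:
  moves:
    - {"travel": [0, 0, 0], "turn": 0, "claw": 0.6}
    - {"travel": [0, 0, 0.004], "turn": 0, "claw": 0.6}
    - {"travel": [0, 0, 0.009], "turn": 0, "claw": 0.6}
    - {"travel": [0, 0, 0.013], "turn": 0, "claw": 0.6}
    - {"travel": [0, 0, 0.017], "turn": 0, "claw": 0.6}

```text
time: 6.23
tool_pos: [0.5372, -0.0534, 0.0913]
tool_rot: [-3.134, 0.218, -0.005]
force: [1.2, -0.6, -1.4]
gripper_width: 0.615
grip_force: 43.0
```

Run:
```python
from h import *
c=cam("wrist"); cv2.imwrite("pics/w3.png",c['img']); plan([])
z=bot.observe()['tool_pos'][2]
for _ in range(3): cam("top"); print(np.round(bot.observe()['tool_pos'],4),np.round(bot.observe()['force'],1))
```

```text
pos [ 0.5371 -0.0535  0.0905] head -7.96 tilt [ 0.003 -0.    -1.   ] F [ 2.1 -0.2 -2.4] t 6.28 w 0.6217755374622381 g 42.897299935575575
[ 0.5371 -0.0535  0.0907] [ 1.2  0.2 -2.8]
[ 0.5371 -0.0535  0.0908] [ 2.2 -0.8 -2. ]
[ 0.5371 -0.0535  0.0908] [ 1.7  0.5 -2.2]
```

Request:
carry_out:
  moves:
    - {"travel": [0.002, 0, 0], "turn": 0, "claw": 0.6}
    - {"travel": [0.0025, 0, 0.005], "turn": 0, "claw": 0.6}
    - {"travel": [0.0025, 0, 0.01], "turn": 0, "claw": 0.6}
    - {"travel": [0.0025, 0, 0.015], "turn": 0, "claw": 0.6}
    - {"travel": [0.0025, 0, 0.02], "turn": 0, "claw": 0.6}

```text
time: 6.85
tool_pos: [0.538, -0.0539, 0.0695]
tool_rot: [3.134, -0.218, -0.002]
force: [-0.1, -0.5, -1.7]
gripper_width: 0.618
grip_force: 42.9
```

Request:
carry_out:
  moves:
    - {"travel": [0, 0, 0.001], "turn": 0, "claw": 0.6}
    - {"travel": [0, 0, 0.001], "turn": 0, "claw": 0.6}
    - {"travel": [0, 0, 0.002], "turn": 0, "claw": 0.6}
    - {"travel": [0, 0, 0.002], "turn": 0, "claw": 0.6}
    - {"travel": [0, 0, 0.002], "turn": 0, "claw": 0.6}

```text
time: 7.27
tool_pos: [0.538, -0.0536, 0.0691]
tool_rot: [-3.134, 0.218, 0.001]
force: [-3.2, 0.4, 12.3]
gripper_width: 0.619
grip_force: 43.9
```

Contact came at z = 0.069, which is where the pocket floor should be. I'll release, lift and go to the green tub.

Request:
carry_out:
  moves:
    - {"travel": [0, 0, 0], "turn": 0, "claw": 0.2}
    - {"travel": [0, 0, 0], "turn": 0, "claw": 0.2}
    - {"travel": [0, 0, 0], "turn": 0, "claw": 0.2}
    - {"travel": [0, 0, -0.01], "turn": 0, "claw": 0.2}
    - {"travel": [0, 0, -0.04], "turn": 0, "claw": 0.2}

```text
time: 7.68
tool_pos: [0.5357, -0.0536, 0.1058]
tool_rot: [3.134, -0.218, -0.012]
force: [0.3, -0.0, 0.6]
gripper_width: 0.803
grip_force: 0.0
```

Request:
carry_out:
  moves:
    - {"travel": [0, 0, -0.03], "turn": 0, "claw": 0}
    - {"travel": [0, 0, -0.06], "turn": 0, "claw": 0}
    - {"travel": [0, 0, -0.09], "turn": 0, "claw": 0}
    - {"travel": [0, 0, -0.12], "turn": 0, "claw": 0}
    - {"travel": [0, 0, -0.13], "turn": 0, "claw": 0}

```text
time: 8.1
tool_pos: [0.5406, -0.0543, 0.2431]
tool_rot: [-3.134, 0.219, -0.011]
force: [0.5, -0.6, 0.3]
gripper_width: 0.994
grip_force: 0.0
```

Request:
carry_out:
  moves:
    - {"travel": [-0.014, -0.038, 0], "turn": 0, "claw": 0}
    - {"travel": [-0.028, -0.076, 0], "turn": 0, "claw": 0}
    - {"travel": [-0.043, -0.114, 0], "turn": 0, "claw": 0}
    - {"travel": [-0.057, -0.152, 0], "turn": 0, "claw": 0}
    - {"travel": [-0.071, -0.189, 0], "turn": 0, "claw": 0}

```text
time: 8.52
tool_pos: [0.4934, 0.1448, 0.2383]
tool_rot: [-3.134, 0.219, 0.001]
force: [1.1, 0.6, 0.8]
gripper_width: 1.002
grip_force: 0.0
```

Request:
carry_out:
  moves:
    - {"travel": [-0.014, -0.038, 0], "turn": 0, "claw": 0}
    - {"travel": [-0.028, -0.076, 0], "turn": 0, "claw": 0}
    - {"travel": [-0.043, -0.114, 0], "turn": 0, "claw": 0}
    - {"travel": [-0.057, -0.152, 0], "turn": 0, "claw": 0}
    - {"travel": [-0.071, -0.189, 0], "turn": 0, "claw": 0}

```text
time: 8.93
tool_pos: [0.4491, 0.342, 0.2382]
tool_rot: [3.134, -0.218, -0.001]
force: [0.9, -0.3, -0.5]
gripper_width: 0.998
grip_force: 0.0
```

Request:
carry_out:
  moves:
    - {"travel": [0, 0, 0.02], "turn": 0, "claw": 0}
    - {"travel": [0, 0, 0.04], "turn": 0, "claw": 0}
    - {"travel": [0, 0, 0.04], "turn": 0, "claw": 0}
    - {"travel": [0, 0, 0.04], "turn": 0, "claw": 0}
    - {"travel": [0, 0, 0.04], "turn": 0, "claw": 0}

```text
time: 9.35
tool_pos: [0.4509, 0.3397, 0.199]
tool_rot: [-3.134, 0.22, -0.001]
force: [-0.2, -0.3, 0.0]
gripper_width: 1.002
grip_force: 0.0
```

```bash
cat >> h.py <<'E'
def cap(c,h0,h1,z,vmax=384,vmin=120):
    hsv=cv2.cvtColor(c['img'],cv2.COLOR_BGR2HSV)
    m=cv2.inRange(hsv,(h0,120,vmin),(h1,255,255)); n,l,s,ce=cv2.connectedComponentsWithStats(m)
    k=1+np.argmax(s[1:,4]); pts=[]
    for v in range(s[k][1],s[k][1]+s[k][3]):
        u=np.where(l[v]==k)[0]; pts+=[(u.min(),v),(u.max(),v)]
    W=np.array([plane(c,u,v,z)[:2] for u,v in pts if v<vmax]); A=np.c_[2*W,np.ones(len(W))]
    q=np.linalg.lstsq(A,(W**2).sum(1),rcond=None)[0]; print('cap',s[k],q[:2].round(4),np.sqrt(q[2]+q[:2]@q[:2]).round(4)); return q[:2]
E
python3 - <<'E'
from h import *
plan([]); c=cam("wrist"); q=cap(c,45,85,.085); plan([(*q,.062)])
t=cam("top"); print([(b,plane(t,*b[1],.083).round(3)) for b in blobs(t['img'],172,6,amin=100)])
E
```

```text
pos [0.4509 0.3397 0.199 ] head -8.03 tilt [ 0.001  0.    -1.   ] F [-0.2 -0.3  0. ] t 9.35 w 1.002128701152758 g 0.0
cap [ 194  127   64   64 3195] [0.4765 0.3631] 0.0255
pos [0.4512 0.3399 0.1994] head -8.04 tilt [ 0.001  0.001 -1.   ] F [ 0.5  0.3 -0.2] t 9.4 w 1.000470658795407 g 0.0
(np.float64(0.4764858723887275), np.float64(0.3630914602484323), 0.062) -> [0.0218, -0.0265, 0.1374] turn 0.0
[(([205, 81, 38, 30, 769], [224.4, 95.9]), array([0.851, 0.082, 0.083])), (([332, 83, 30, 15, 206], [344.9, 89.2]), array([ 0.861, -0.331,  0.083])), (([257, 167, 26, 7, 127], [269.2, 169.8]), array([ 0.586, -0.06 ,  0.083])), (([260, 177, 16, 17, 220], [267.7, 184.9]), array([ 0.535, -0.053,  0.083])), (([253, 201, 26, 6, 104], [265.5, 203.6]), array([ 0.473, -0.043,  0.083]))]
```

Request:
carry_out:
  moves:
    - {"travel": [0.0212, -0.0255, 0.02], "turn": 0, "claw": 0}
    - {"travel": [0.0212, -0.0255, 0.055], "turn": 0, "claw": 0}
    - {"travel": [0.0212, -0.0255, 0.09], "turn": 0, "claw": 0}
    - {"travel": [0.0212, -0.0255, 0.12], "turn": 0, "claw": 0}
    - {"travel": [0.0212, -0.0255, 0.136], "turn": 0, "claw": 0}

```text
time: 9.87
tool_pos: [0.4741, 0.3613, 0.0599]
tool_rot: [3.132, -0.219, -0.004]
force: [-1.1, 0.0, 0.7]
gripper_width: 0.999
grip_force: 0.0
```

Request:
carry_out:
  moves:
    - {"travel": [0, 0, 0], "turn": 0, "claw": 0}
    - {"travel": [0, 0, 0], "turn": 0, "claw": 0}
    - {"travel": [0, 0, 0], "turn": 0, "claw": 0.6}
    - {"travel": [0, 0, 0], "turn": 0, "claw": 0.6}
    - {"travel": [0, 0, 0], "turn": 0, "claw": 0.6}
  newtons: 40

```text
time: 10.28
tool_pos: [0.476, 0.3631, 0.0644]
tool_rot: [-3.132, 0.218, -0.004]
force: [0.4, -1.7, 14.0]
gripper_width: 0.621
grip_force: 39.4
```

Request:
carry_out:
  moves:
    - {"travel": [0, 0, 0], "turn": 0, "claw": 0.6}
    - {"travel": [0, 0, 0], "turn": 0, "claw": 0.6}
    - {"travel": [0, 0, 0], "turn": 0, "claw": 0.6}
    - {"travel": [0, 0, 0], "turn": 0, "claw": 0.6}
    - {"travel": [0, 0, 0], "turn": 0, "claw": 0.6}

```text
time: 10.7
tool_pos: [0.476, 0.3632, 0.0645]
tool_rot: [-3.132, 0.218, -0.004]
force: [-0.6, -0.9, 5.7]
gripper_width: 0.624
grip_force: 41.3
```

Request:
carry_out:
  moves:
    - {"travel": [0, 0, -0.02], "turn": 0, "claw": 0.6}
    - {"travel": [0, 0, -0.06], "turn": 0, "claw": 0.6}
    - {"travel": [0, 0, -0.1], "turn": 0, "claw": 0.6}
    - {"travel": [0, 0, -0.14], "turn": 0, "claw": 0.6}
    - {"travel": [0, 0, -0.17], "turn": 0, "claw": 0.6}

```text
time: 11.12
tool_pos: [0.4756, 0.3629, 0.2368]
tool_rot: [-3.131, 0.218, -0.005]
force: [0.9, 0.9, -2.0]
gripper_width: 0.623
grip_force: 42.9
```

Request:
carry_out:
  moves:
    - {"travel": [0.005, 0.03, 0], "turn": 0, "claw": 0.6}
    - {"travel": [0.012, 0.065, 0], "turn": 0, "claw": 0.6}
    - {"travel": [0.02, 0.1, 0], "turn": 0, "claw": 0.6}
    - {"travel": [0.03, 0.14, 0], "turn": 0, "claw": 0.6}
    - {"travel": [0.04, 0.178, 0], "turn": 0, "claw": 0.6}

```text
time: 11.53
tool_pos: [0.4895, 0.179, 0.2334]
tool_rot: [-3.134, 0.217, -0.002]
force: [0.9, -0.5, -1.3]
gripper_width: 0.623
grip_force: 42.9
```

Request:
carry_out:
  moves:
    - {"travel": [0.008, 0.038, 0], "turn": 0, "claw": 0.6}
    - {"travel": [0.016, 0.076, 0], "turn": 0, "claw": 0.6}
    - {"travel": [0.024, 0.114, 0], "turn": 0, "claw": 0.6}
    - {"travel": [0.032, 0.152, 0], "turn": 0, "claw": 0.6}
    - {"travel": [0.04, 0.19, 0], "turn": 0, "claw": 0.6}

```text
time: 11.95
tool_pos: [0.5029, -0.0149, 0.2334]
tool_rot: [-3.134, 0.218, -0.003]
force: [0.5, -0.6, -0.8]
gripper_width: 0.622
grip_force: 42.9
```

Request:
carry_out:
  moves:
    - {"travel": [0.009, 0.036, 0], "turn": 0, "claw": 0.6}
    - {"travel": [0.018, 0.072, 0], "turn": 0, "claw": 0.6}
    - {"travel": [0.027, 0.108, 0], "turn": 0, "claw": 0.6}
    - {"travel": [0.036, 0.14, 0], "turn": 0, "claw": 0.6}
    - {"travel": [0.041, 0.16, 0], "turn": 0, "claw": 0.6}

```text
time: 12.37
tool_pos: [0.5213, -0.1821, 0.2335]
tool_rot: [3.131, -0.225, 0.004]
force: [0.0, 0.6, -2.1]
gripper_width: 0.619
grip_force: 42.8
```

Request:
carry_out:
  moves:
    - {"travel": [0, 0, 0], "turn": 0, "claw": 0.6}
    - {"travel": [0, 0, 0.02], "turn": 0, "claw": 0.6}
    - {"travel": [0, 0, 0.04], "turn": 0, "claw": 0.6}
    - {"travel": [0, 0, 0.04], "turn": 0, "claw": 0.6}
    - {"travel": [0, 0, 0.04], "turn": 0, "claw": 0.6}

```text
time: 12.78
tool_pos: [0.5209, -0.1763, 0.1923]
tool_rot: [-3.133, 0.217, 0.003]
force: [-1.1, 0.0, -1.1]
gripper_width: 0.62
grip_force: 42.9
```

Run:
```python
from h import *
for _ in range(4): cam("top")
c=cam("wrist"); cap(c,45,85,bot.observe()['tool_pos'][2]+.0207,285,vmin=100); plan([(.5225,-.1765,.105)])
```

```text
cap [  193   213   131   117 11890] [ 0.5232 -0.1768] 0.0259
pos [ 0.5222 -0.1772  0.1936] head -7.94 tilt [ 0.002 -0.001 -1.   ] F [-0.2 -0.3 -1.1] t 13.03 w 0.6232658869088448 g 42.88488525082357
(0.5225, -0.1765, 0.105) -> [0.0002, -0.0007, 0.0886] turn 0.0
```

Request:
carry_out:
  moves:
    - {"travel": [0, 0, 0.02], "turn": 0, "claw": 0.6}
    - {"travel": [0, 0, 0.045], "turn": 0, "claw": 0.6}
    - {"travel": [0, 0, 0.07], "turn": 0, "claw": 0.6}
    - {"travel": [0, 0, 0.087], "turn": 0, "claw": 0.6}
    - {"travel": [0, 0, 0.087], "turn": 0, "claw": 0.6}

```text
time: 13.45
tool_pos: [0.5197, -0.1764, 0.1029]
tool_rot: [-3.133, 0.218, 0.008]
force: [-0.7, 0.4, -1.0]
gripper_width: 0.618
grip_force: 42.8
```

Request:
carry_out:
  moves:
    - {"travel": [0, 0, 0], "turn": 0, "claw": 0.6}
    - {"travel": [0, 0, 0.004], "turn": 0, "claw": 0.6}
    - {"travel": [0, 0, 0.009], "turn": 0, "claw": 0.6}
    - {"travel": [0, 0, 0.013], "turn": 0, "claw": 0.6}
    - {"travel": [0, 0, 0.017], "turn": 0, "claw": 0.6}

```text
time: 13.87
tool_pos: [0.522, -0.1773, 0.0887]
tool_rot: [3.134, -0.218, 0.002]
force: [0.2, 1.2, -1.5]
gripper_width: 0.62
grip_force: 42.9
```

Run:
```python
from h import *
for _ in range(2): cam("top"); plan([])
```

```text
pos [ 0.5214 -0.1771  0.0878] head -7.96 tilt [-0.  0. -1.] F [ 0.3 -0.4 -1.9] t 13.92 w 0.6230745466042313 g 42.87470884853974
pos [ 0.5212 -0.1771  0.088 ] head -7.96 tilt [-0.001  0.    -1.   ] F [-0.3  0.3 -2.2] t 13.97 w 0.6194920508186715 g 42.87377503118478
```

Request:
carry_out:
  moves:
    - {"travel": [0, 0, 0.005], "turn": 0, "claw": 0.6}
    - {"travel": [0, 0, 0.01], "turn": 0, "claw": 0.6}
    - {"travel": [0, 0, 0.014], "turn": 0, "claw": 0.6}
    - {"travel": [0, 0, 0.018], "turn": 0, "claw": 0.6}
    - {"travel": [0, 0, 0.0195], "turn": 0, "claw": 0.6}

```text
time: 14.38
tool_pos: [0.5215, -0.1773, 0.0694]
tool_rot: [-3.134, 0.219, 0.0]
force: [-5.5, 0.6, 23.4]
gripper_width: 0.621
grip_force: 44.8
```

Request:
carry_out:
  moves:
    - {"travel": [0, 0, 0.0005], "turn": 0, "claw": 0.6}
    - {"travel": [0, 0, 0.001], "turn": 0, "claw": 0.6}
    - {"travel": [0, 0, 0.001], "turn": 0, "claw": 0.6}
    - {"travel": [0, 0, 0.001], "turn": 0, "claw": 0.6}
    - {"travel": [0, 0, 0.001], "turn": 0, "claw": 0.6}

```text
time: 14.8
tool_pos: [0.5215, -0.1773, 0.0695]
tool_rot: [-3.134, 0.218, -0.001]
force: [-3.6, 1.2, 17.0]
gripper_width: 0.619
grip_force: 44.3
```

Seated at the same height as the red one. I'll release, rise above the lid height and go behind the lid on its +y half, away from the latch.

Request:
carry_out:
  moves:
    - {"travel": [0, 0, 0], "turn": 0, "claw": 0.2}
    - {"travel": [0, 0, 0], "turn": 0, "claw": 0.2}
    - {"travel": [0, 0, 0], "turn": 0, "claw": 0.2}
    - {"travel": [0, 0, -0.01], "turn": 0, "claw": 0.2}
    - {"travel": [0, 0, -0.04], "turn": 0, "claw": 0.2}

```text
time: 15.22
tool_pos: [0.5189, -0.1763, 0.1052]
tool_rot: [-3.132, 0.218, 0.012]
force: [0.5, 1.0, -0.4]
gripper_width: 0.799
grip_force: 0.0
```

Request:
carry_out:
  moves:
    - {"travel": [0, 0, -0.04], "turn": 0, "claw": 0.2}
    - {"travel": [0, 0, -0.08], "turn": 0, "claw": 0.2}
    - {"travel": [0, 0, -0.12], "turn": 0, "claw": 1}
    - {"travel": [0, 0, -0.16], "turn": 0, "claw": 1}
    - {"travel": [0, 0, -0.2], "turn": 0, "claw": 1}

```text
time: 15.63
tool_pos: [0.5209, -0.1771, 0.3105]
tool_rot: [3.134, -0.218, 0.001]
force: [0.5, 0.5, -1.0]
gripper_width: 0.386
grip_force: 0.0
```

Request:
carry_out:
  moves:
    - {"travel": [0, 0, -0.03], "turn": 0, "claw": 1}
    - {"travel": [0, 0, -0.03], "turn": 0, "claw": 1}
    - {"travel": [0, 0, -0.03], "turn": 0, "claw": 1}
    - {"travel": [0, 0, -0.03], "turn": 0, "claw": 1}
    - {"travel": [0, 0, -0.03], "turn": 0, "claw": 1}

```text
time: 16.05
tool_pos: [0.5205, -0.1768, 0.3364]
tool_rot: [-3.133, 0.218, 0.005]
force: [0.4, -0.0, -1.5]
gripper_width: 0.001
grip_force: 0.0
```

```bash
cat >> h.py <<'E'
def tri(c,p,s,q):
    d1,d2=ray(c,*p),ray(s,*q); t=np.linalg.lstsq(np.stack([d1,-d2],1),s['o']-c['o'],rcond=None)[0]
    a,b=c['o']+t[0]*d1,s['o']+t[1]*d2; return ((a+b)/2).round(4),np.linalg.norm(a-b).round(4)
C0=np.array([.531,-.115,0]); a_=np.radians(-8.0); CX=np.array([np.cos(a_),np.sin(a_),0]); CY=np.array([-np.sin(a_),np.cos(a_),0])
def w2c(p): d=np.array(p)-C0; return np.round([d@CX,d@CY,d[2]],4)
def c2w(p): return C0+p[0]*CX+p[1]*CY+np.array([0,0,p[2]])
E
python3 - <<'E'
from h import *
t=cam("top"); s=cam("scene"); w=cam("wrist")
for P,Q in (((252.4,137),(261,188)),((336,145.6),(176.6,177))):
    p,e=tri(t,P,s,Q); print('lid corner',p,e,w2c(p))
for i,n in ((t,'top'),(w,'wr')): print(n,[b for b in blobs(i['img'],140,170)][:8])
print('yellow top',blobs(t['img'],20,33,amin=20)); print('yellow sc',blobs(s['img'],20,33,amin=40)[:6])
print([b for b in blobs(w['img'],172,6)][:8],[b for b in blobs(w['img'],45,85)][:8])
plan([(*c2w([.16,.05,.34]),)])
E
```

```text
lid corner [ 0.6415 -0.0052  0.2611] 0.0047 [0.0941 0.1241 0.2611]
lid corner [ 0.6061 -0.2502  0.2609] 0.0043 [ 0.0932 -0.1234  0.2609]
top [([366, 65, 38, 12, 261], [383.4, 69.8]), ([325, 66, 39, 12, 319], [342.9, 71.3]), ([243, 69, 40, 17, 362], [263.0, 74.2]), ([284, 68, 39, 11, 318], [302.0, 72.5]), ([202, 70, 40, 13, 363], [221.7, 75.4]), ([161, 72, 40, 11, 341], [180.9, 76.7]), ([252, 136, 13, 20, 84], [255.4, 142.8]), ([108, 228, 27, 44, 467], [122.9, 247.4])]
wr [([51, 52, 57, 6, 170], [75.3, 54.9]), ([0, 61, 356, 23, 1014], [204.5, 65.3]), ([0, 67, 59, 11, 79], [26.9, 72.2]), ([459, 124, 46, 65, 239], [471.0, 151.7]), ([452, 126, 28, 52, 127], [458.9, 149.0])]
yellow top [([367, 76, 9, 12, 68], [370.4, 81.6]), ([254, 80, 23, 12, 152], [265.4, 86.0]), ([384, 80, 12, 7, 63], [389.5, 83.1]), ([188, 91, 13, 12, 94], [194.0, 96.2]), ([172, 93, 17, 17, 100], [179.0, 100.0]), ([368, 92, 6, 7, 34], [370.3, 94.7]), ([254, 99, 9, 10, 46], [257.8, 104.2]), ([121, 132, 11, 6, 48], [125.8, 135.0]), ([307, 134, 4, 7, 27], [308.6, 137.1]), ([183, 164, 17, 17, 222], [191.0, 172.0])]
yellow sc [([443, 23, 36, 12, 279], [459.7, 28.2]), ([348, 39, 38, 26, 637], [364.6, 52.5]), ([196, 199, 8, 12, 67], [199.4, 204.2]), ([316, 211, 16, 16, 205], [323.1, 218.4]), ([394, 238, 12, 9, 86], [399.7, 242.1]), ([236, 285, 15, 13, 101], [244.1, 291.5])]
[([134, 97, 66, 15, 975], [166.7, 104.0]), ([137, 134, 46, 44, 1518], [159.5, 155.5]), ([143, 183, 61, 12, 724], [173.3, 188.5])] [([226, 98, 64, 13, 832], [257.5, 104.0]), ([239, 133, 41, 43, 1388], [258.8, 154.4]), ([228, 183, 59, 12, 707], [257.0, 188.5])]
pos [ 0.5209 -0.177   0.3365] head -7.97 tilt [-0.003  0.001 -1.   ] F [ 1.  -0.3 -0.2] t 16.2 w -0.001039566639154025 g 0.0
(np.float64(0.6964015460466546), np.float64(-0.08775429271653196), np.float64(0.34)) -> [0.1614, -0.1127, -0.0035] turn 0.0
```

Triangulated, the lid's top edge is at case x of about 94 mm and height 261 mm, with corners at y = ±124 mm, which matches the given sizes. Now I'll go behind it and down.

Request:
carry_out:
  moves:
    - {"travel": [0.032, -0.022, 0], "turn": 0, "claw": 1}
    - {"travel": [0.064, -0.045, 0], "turn": 0, "claw": 1}
    - {"travel": [0.096, -0.068, 0], "turn": 0, "claw": 1}
    - {"travel": [0.13, -0.09, 0], "turn": 0, "claw": 1}
    - {"travel": [0.161, -0.113, 0], "turn": 0, "claw": 1}

```text
time: 16.62
tool_pos: [0.698, -0.0867, 0.3367]
tool_rot: [3.134, -0.218, -0.002]
force: [0.6, -1.0, -0.7]
gripper_width: 0.0
grip_force: 0.0
```

Request:
carry_out:
  moves:
    - {"travel": [0, 0, 0], "turn": 0, "claw": 1}
    - {"travel": [0, 0, 0.03], "turn": 0, "claw": 1}
    - {"travel": [0, 0, 0.06], "turn": 0, "claw": 1}
    - {"travel": [0, 0, 0.092], "turn": 0, "claw": 1}
    - {"travel": [0, 0, 0.092], "turn": 0, "claw": 1}

```text
time: 17.03
tool_pos: [0.6919, -0.0869, 0.2377]
tool_rot: [-3.133, 0.218, 0.023]
force: [-2.8, -0.7, -1.5]
gripper_width: -0.001
grip_force: 0.0
```

Run:
```python
from h import *
cam("top"); c=cam("wrist"); cv2.imwrite("pics/w4.png",c['img']); plan([tuple(c2w(q)) for q in ((.1035,.05,.244),(.0585,.05,.24),(.0176,.05,.22),(-.014,.05,.188),(-.0295,.05,.157),(-.0365,.05,.123))]); print(w2c(bot.observe()['tool_pos']))
```

```text
pos [ 0.6958 -0.0876  0.2446] head -7.97 tilt [-0.003  0.    -1.   ] F [1.3 0.3 0.8] t 17.13 w 0.0033533994355910337 g 0.0
(np.float64(0.6404514001627558), np.float64(-0.07989101251228825), np.float64(0.244)) -> [-0.0559, 0.0001, 0.0006] turn 0.0
(np.float64(0.5958893370693852), np.float64(-0.0736282229690853), np.float64(0.24)) -> [-0.045, -0.0, 0.004] turn 0.0
(np.float64(0.555387373057855), np.float64(-0.06793604313981863), np.float64(0.22)) -> [-0.0409, -0.0, 0.02] turn 0.0
(np.float64(0.5240949020856214), np.float64(-0.06353817314948057), np.float64(0.188)) -> [-0.0316, -0.0, 0.032] turn 0.0
(np.float64(0.508745747020127), np.float64(-0.061380990084599546), np.float64(0.157)) -> [-0.0155, -0.0, 0.031] turn 0.0
(np.float64(0.501813870538936), np.float64(-0.0604067783778791), np.float64(0.123)) -> [-0.007, -0.0, 0.034] turn 0.0
[0.1594 0.0501 0.2446]
```

View pics/w4.png

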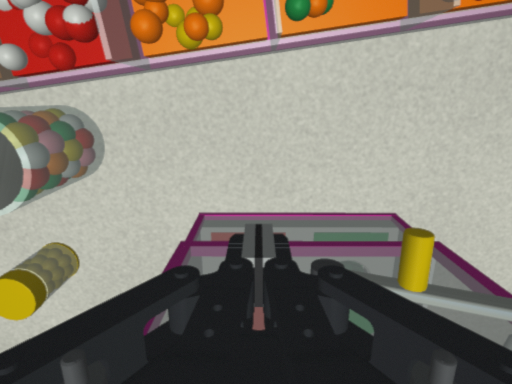

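The wrist view shows the closed fingertips (260,235) behind the lid, with the knob well to the right at (416,260). Now I'll push the lid forward and over.

Request:
carry_out:
  moves:
    - {"travel": [-0.02, 0, 0], "turn": 0, "claw": 1}
    - {"travel": [-0.04, 0, 0], "turn": 0, "claw": 1}
    - {"travel": [-0.056, 0, 0.0005], "turn": 0, "claw": 1}
    - {"travel": [-0.078, 0, 0.002], "turn": 0, "claw": 1}
    - {"travel": [-0.1, 0, 0.0045], "turn": 0, "claw": 1}

```text
time: 17.55
tool_pos: [0.6011, -0.0744, 0.2455]
tool_rot: [3.133, -0.219, 0.018]
force: [4.1, -1.0, -1.0]
gripper_width: 0.001
grip_force: 1.6
```

Request:
carry_out:
  moves:
    - {"travel": [-0.02, 0, 0.009], "turn": 0, "claw": 1}
    - {"travel": [-0.041, 0, 0.02], "turn": 0, "claw": 1}
    - {"travel": [-0.057, 0, 0.036], "turn": 0, "claw": 1}
    - {"travel": [-0.0725, 0, 0.052], "turn": 0, "claw": 1}
    - {"travel": [-0.08, 0, 0.067], "turn": 0, "claw": 1}

```text
time: 17.97
tool_pos: [0.5193, -0.0629, 0.1769]
tool_rot: [-3.134, 0.219, -0.009]
force: [-0.8, 0.2, 1.3]
gripper_width: -0.0
grip_force: 1.0
```

Request:
carry_out:
  moves:
    - {"travel": [-0.006, 0, 0.014], "turn": 0, "claw": 1}
    - {"travel": [-0.01, 0, 0.027], "turn": 0, "claw": 1}
    - {"travel": [-0.013, 0, 0.038], "turn": 0, "claw": 1}
    - {"travel": [-0.014, 0, 0.045], "turn": 0, "claw": 1}
    - {"travel": [-0.014, 0, 0.048], "turn": 0, "claw": 1}

```text
time: 18.38
tool_pos: [0.5057, -0.061, 0.1272]
tool_rot: [-3.134, 0.218, -0.004]
force: [-0.8, 0.6, 1.1]
gripper_width: -0.003
grip_force: 0.5
```

Run:
```python
from h import *
for _ in range(2): cam("top")
plan([]); print(w2c(bot.observe()['tool_pos']))
```

```text
pos [ 0.5057 -0.0609  0.1271] head -7.98 tilt [ 0.002 -0.    -1.   ] F [ 0.5 -0.5  0.1] t 18.48 w -0.00010516286037494992 g 0.0
[-0.0325  0.05    0.1271]
```

Request:
carry_out:
  moves:
    - {"travel": [0, 0, 0.002], "turn": 0, "claw": 1}
    - {"travel": [0, 0, 0.003], "turn": 0, "claw": 1}
    - {"travel": [0, 0, 0.004], "turn": 0, "claw": 1}
    - {"travel": [0, 0, 0.005], "turn": 0, "claw": 1}
    - {"travel": [0, 0, 0.005], "turn": 0, "claw": 1}

```text
time: 18.9
tool_pos: [0.5058, -0.0609, 0.1239]
tool_rot: [-3.134, 0.219, -0.005]
force: [-3.6, -0.5, 21.5]
gripper_width: 0.001
grip_force: 10.7
```

Run:
```python
from h import *
plan([]); t=cam("top"); s=cam("scene")
cr=lambda i,x0,y0,x1,y1,k:cv2.resize(i[y0:y1,x0:x1],None,fx=k,fy=k,interpolation=cv2.INTER_CUBIC)
a=cr(s['img'],165,140,285,250,5); cv2.imwrite("pics/s5.png",a)
```

```text
pos [ 0.5058 -0.0609  0.1239] head -7.98 tilt [ 0.003  0.    -1.   ] F [-3.6 -0.5 21.5] t 18.9 w 0.0008501667177164222 g 10.732159912331554
```

View pics/s5.png

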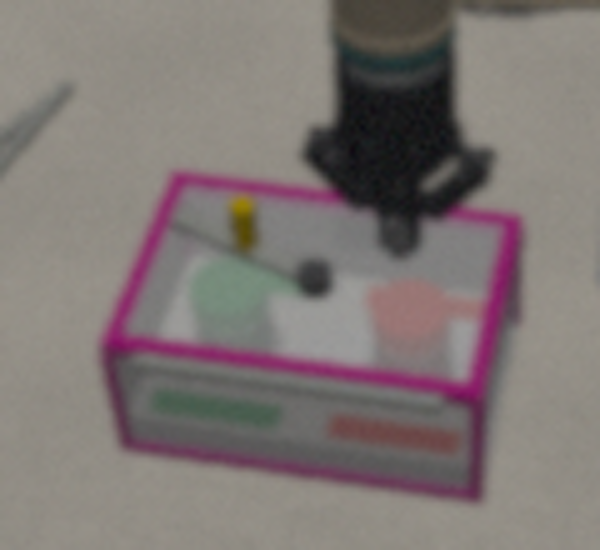

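The scene view shows the lid flat on the case, with both tubs standing inside (green near (230,300), red near (408,310)) and the knob at (243,225) in the crop. The 21 N contact at tip height 110 mm confirms it is shut. I'll lift and locate the knob.

Request:
carry_out:
  moves:
    - {"travel": [0, 0, -0.02], "turn": 0, "claw": 1}
    - {"travel": [-0.01, 0.01, -0.05], "turn": 0, "claw": 1}
    - {"travel": [-0.02, 0.03, -0.09], "turn": 0, "claw": 0.5}
    - {"travel": [-0.04, 0.05, -0.12], "turn": 0, "claw": 0.5}
    - {"travel": [-0.06, 0.07, -0.13], "turn": 0, "claw": 0.5}

```text
time: 19.42
tool_pos: [0.4376, -0.1227, 0.2552]
tool_rot: [3.133, -0.216, 0.013]
force: [1.0, -0.5, 0.6]
gripper_width: 0.42
grip_force: 0.0
```

Request:
carry_out:
  moves:
    - {"travel": [0, 0, 0], "turn": 0, "claw": 0.5}
    - {"travel": [0, 0, 0], "turn": 0, "claw": 0.5}
    - {"travel": [0, 0, 0], "turn": 0, "claw": 0.5}
    - {"travel": [0, 0, 0], "turn": 0, "claw": 0.5}
    - {"travel": [0, 0, 0], "turn": 0, "claw": 0.5}

```text
time: 19.83
tool_pos: [0.4358, -0.1208, 0.2506]
tool_rot: [-3.134, 0.215, 0.002]
force: [0.1, -0.5, 0.5]
gripper_width: 0.502
grip_force: 0.0
```

Run:
```python
from h import *
piv=np.array([.0075,0])
for n in ("wrist","top","scene"):
    c=cam(n)
    for b in blobs(c['img'],20,33,amin=15):
        p=plane(c,*b[1],.14); q=w2c(p)
        if abs(q[0])<.1 and abs(q[1])<.15: print(n,b,p.round(4),q,'r',np.linalg.norm(q[:2]-piv).round(4),'phi',np.degrees(np.arctan2(-q[1],-(q[0]-.0075))).round(1))
plan([])
```

```text
wrist ([289, 66, 29, 27, 605], [303.1, 79.6]) [ 0.5132 -0.1645  0.14  ] [-0.0108 -0.0515  0.14  ] r 0.0547 phi 70.4
scene ([211, 180, 5, 10, 34], [213.1, 183.8]) [ 0.5109 -0.1648  0.14  ] [-0.013  -0.0522  0.14  ] r 0.0561 phi 68.6
pos [ 0.4356 -0.1212  0.2507] head -7.9 tilt [-0.001  0.    -1.   ] F [-0.1  1.   0.5] t 19.98 w 0.5005317398737362 g 0.0
```

Request:
carry_out:
  moves:
    - {"travel": [0.025, 0.01, 0], "turn": 0, "claw": 0.5}
    - {"travel": [0.05, 0.02, 0], "turn": 0, "claw": 0.5}
    - {"travel": [0.082, 0.032, 0], "turn": 0, "claw": 0.5}
    - {"travel": [0.082, 0.032, 0], "turn": 0, "claw": 0.5}
    - {"travel": [0.082, 0.032, 0.02], "turn": 0, "claw": 0.5}

```text
time: 20.4
tool_pos: [0.5161, -0.1663, 0.2332]
tool_rot: [3.132, -0.219, 0.011]
force: [-0.2, 0.6, 0.7]
gripper_width: 0.505
grip_force: 0.0
```

Request:
carry_out:
  moves:
    - {"travel": [0, 0, 0.025], "turn": 0, "claw": 0.5}
    - {"travel": [0, 0, 0.05], "turn": 0, "claw": 0.5}
    - {"travel": [0, 0, 0.07], "turn": 0, "claw": 0.5}
    - {"travel": [0, 0, 0.083], "turn": 0, "claw": 0.5}
    - {"travel": [0, 0, 0.083], "turn": 0, "claw": 0.5}

```text
time: 20.82
tool_pos: [0.5102, -0.1638, 0.1452]
tool_rot: [-3.133, 0.217, 0.01]
force: [-0.8, 0.2, -0.1]
gripper_width: 0.502
grip_force: 0.0
```

Request:
carry_out:
  moves:
    - {"travel": [0, 0, 0], "turn": 0, "claw": 0.5}
    - {"travel": [0, 0, 0], "turn": 0, "claw": 0.7}
    - {"travel": [0, 0, 0], "turn": 0, "claw": 0.85}
    - {"travel": [0, 0, 0], "turn": 0, "claw": 0.85}
    - {"travel": [0, 0, 0], "turn": 0, "claw": 0.85}
  newtons: 20

```text
time: 21.23
tool_pos: [0.5135, -0.1642, 0.1495]
tool_rot: [-3.134, 0.217, -0.005]
force: [1.8, 2.9, 3.3]
gripper_width: 0.201
grip_force: 21.4
```

Run:
```python
from h import *
cam("top"); plan([]); q=w2c(bot.observe()['tool_pos']); print(q,np.hypot(q[0]-.0075,q[1]),np.degrees(np.arctan2(-q[1],.0075-q[0])))
```

```text
pos [ 0.5134 -0.1642  0.1494] head -7.93 tilt [ 0.003  0.    -1.   ] F [1.9 2.6 4.1] t 21.28 w 0.20190264516505935 g 21.536725759506226
[-0.0106 -0.0511  0.1494] 0.05421088451593462 70.49547593530525
```

Request:
carry_out:
  moves:
    - {"travel": [-0.005, -0.002, 0], "turn": 0, "claw": 0.85}
    - {"travel": [-0.0091, -0.0042, 0], "turn": 0, "claw": 0.85}
    - {"travel": [-0.013, -0.007, 0], "turn": 0, "claw": 0.85}
    - {"travel": [-0.017, -0.0097, 0], "turn": 0, "claw": 0.85}
    - {"travel": [-0.0237, -0.0164, 0], "turn": 0, "claw": 0.85}

```text
time: 21.7
tool_pos: [0.4917, -0.148, 0.1493]
tool_rot: [3.13, -0.222, 0.006]
force: [1.5, -6.0, 8.6]
gripper_width: 0.199
grip_force: 21.9
```

Request:
carry_out:
  moves:
    - {"travel": [-0.0055, -0.008, 0], "turn": 0, "claw": 0.85}
    - {"travel": [-0.0096, -0.0166, 0], "turn": 0, "claw": 0.85}
    - {"travel": [-0.0112, -0.021, 0], "turn": 0, "claw": 0.85}
    - {"travel": [-0.0121, -0.0258, 0], "turn": 0, "claw": 0.85}
    - {"travel": [-0.0126, -0.03, 0], "turn": 0, "claw": 0.85}

```text
time: 22.12
tool_pos: [0.4776, -0.1164, 0.1486]
tool_rot: [3.131, -0.224, -0.012]
force: [-5.4, -5.2, 9.7]
gripper_width: 0.197
grip_force: 22.5
```

Request:
carry_out:
  moves:
    - {"travel": [-0.0003, -0.003, 0], "turn": 0, "claw": 0.85}
    - {"travel": [-0.0003, -0.0054, 0], "turn": 0, "claw": 0.85}
    - {"travel": [-0.0003, -0.0065, 0], "turn": 0, "claw": 0.85}
    - {"travel": [-0.0003, -0.0075, 0], "turn": 0, "claw": 0.85}
    - {"travel": [-0.0003, -0.0075, 0], "turn": 0, "claw": 0.85}

```text
time: 22.53
tool_pos: [0.478, -0.108, 0.1482]
tool_rot: [3.132, -0.223, -0.014]
force: [-6.9, -1.8, 11.1]
gripper_width: 0.2
grip_force: 23.0
```

Run:
```python
from h import *
cam("top"); plan([]); q=w2c(bot.observe()['tool_pos']); print(q,np.hypot(q[0]-.0075,q[1]),np.degrees(np.arctan2(-q[1],.0075-q[0])))
```

```text
pos [ 0.478  -0.1081  0.1482] head -8.14 tilt [-0.009 -0.001 -1.   ] F [-7.2 -3.8 10.4] t 22.58 w 0.2015839950197873 g 22.94904738664627
[-0.0534 -0.0005  0.1482] 0.06090205251056815 0.47039812959785604
```

Request:
carry_out:
  moves:
    - {"travel": [0.003, 0, 0], "turn": 0, "claw": 0.85}
    - {"travel": [0.005, -0.001, 0], "turn": 0, "claw": 0.85}
    - {"travel": [0.005, -0.002, 0], "turn": 0, "claw": 0.85}
    - {"travel": [0.005, -0.003, 0], "turn": 0, "claw": 0.85}
    - {"travel": [0.005, -0.003, 0], "turn": 0, "claw": 0.85}

```text
time: 23.0
tool_pos: [0.4789, -0.1067, 0.1478]
tool_rot: [3.131, -0.224, -0.028]
force: [-14.6, -6.0, 17.3]
gripper_width: 0.199
grip_force: 23.9
```

Run:
```python
from h import *
cam("top"); plan([]); q=w2c(bot.observe()['tool_pos']); print(q,np.hypot(q[0]-.0075,q[1]),np.degrees(np.arctan2(-q[1],.0075-q[0])))
```

```text
pos [ 0.4789 -0.1067  0.1478] head -8.17 tilt [-0.018 -0.001 -1.   ] F [-15.3  -6.4  17.3] t 23.05 w 0.20261138554376631 g 23.854331374168396
[-0.0528  0.001   0.1478] 0.060308291303932664 -0.9500916728236802
```

Request:
carry_out:
  moves:
    - {"travel": [-0.004, 0, 0], "turn": 0, "claw": 0.85}
    - {"travel": [-0.004, 0.001, 0], "turn": 0, "claw": 0.5}
    - {"travel": [-0.004, 0.001, 0], "turn": 0, "claw": 0.5}
    - {"travel": [-0.004, 0.001, 0], "turn": 0, "claw": 0.5}
    - {"travel": [-0.004, 0.001, -0.02], "turn": 0, "claw": 0.5}

```text
time: 23.47
tool_pos: [0.4821, -0.1035, 0.1657]
tool_rot: [-3.133, 0.217, 0.012]
force: [0.0, 0.3, -0.7]
gripper_width: 0.498
grip_force: 0.0
```

Request:
carry_out:
  moves:
    - {"travel": [0, 0, -0.03], "turn": 0, "claw": 0.5}
    - {"travel": [-0.01, 0, -0.06], "turn": 0, "claw": 0.5}
    - {"travel": [-0.03, 0, -0.08], "turn": 0, "claw": 0.5}
    - {"travel": [-0.04, 0, -0.09], "turn": 0, "claw": 0.5}
    - {"travel": [-0.04, 0, -0.09], "turn": 0, "claw": 0.5}

```text
time: 23.88
tool_pos: [0.444, -0.0985, 0.2602]
tool_rot: [-3.134, 0.217, -0.003]
force: [-0.6, 0.5, 0.2]
gripper_width: 0.501
grip_force: 0.0
```

Run:
```python
from h import *
cam("top"); cam("top"); plan([]); piv=np.array([.0075,0])
for n in ("wrist","scene"):
    c=cam(n)
    if n=="wrist": cv2.imwrite("pics/w6.png",c['img'])
    for b in blobs(c['img'],20,33,amin=15):
        p=plane(c,*b[1],.14); q=w2c(p)
        if abs(q[0])<.1 and abs(q[1])<.1: print(n,b,p.round(4),q,'r',np.linalg.norm(q[:2]-piv).round(4),'phi',np.degrees(np.arctan2(-q[1],-(q[0]-.0075))).round(1))
```

```text
pos [ 0.4454 -0.0986  0.2583] head -7.92 tilt [ 0.001  0.    -1.   ] F [-0.3 -0.4  0. ] t 23.98 w 0.4953122475318611 g 0.0
wrist ([252, 125, 23, 26, 447], [263.1, 137.9]) [ 0.4836 -0.1073  0.14  ] [-0.048  0.001  0.14 ] r 0.0555 phi -1.0
scene ([229, 173, 5, 11, 33], [231.0, 177.9]) [ 0.4807 -0.108   0.14  ] [-5.08e-02 -1.00e-04  1.40e-01] r 0.0583 phi 0.1
```

View pics/w6.png

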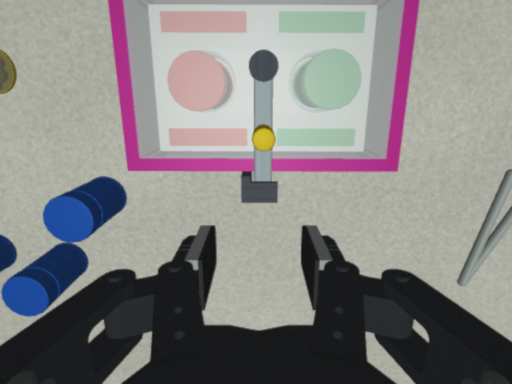

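The wrist view shows the bar running from the pivot (263,65) through the knob (263,138) into the keeper (260,190), home within about 1°. The tubs are in their pockets. I'll add one light push on the knob from its -y side to confirm it is at the stop.

Request:
carry_out:
  moves:
    - {"travel": [0.015, 0.015, 0], "turn": 0, "claw": 1}
    - {"travel": [0.03, 0.03, 0], "turn": 0, "claw": 1}
    - {"travel": [0.0395, 0.0445, 0], "turn": 0, "claw": 1}
    - {"travel": [0.0395, 0.0445, 0], "turn": 0, "claw": 1}
    - {"travel": [0.0395, 0.0445, 0.02], "turn": 0, "claw": 1}

```text
time: 24.5
tool_pos: [0.4805, -0.1501, 0.2393]
tool_rot: [3.133, -0.221, 0.007]
force: [0.7, 0.3, 0.2]
gripper_width: 0.002
grip_force: 0.0
```

Request:
carry_out:
  moves:
    - {"travel": [0, 0, 0.03], "turn": 0, "claw": 1}
    - {"travel": [0, 0, 0.06], "turn": 0, "claw": 1}
    - {"travel": [0, 0, 0.08], "turn": 0, "claw": 1}
    - {"travel": [0, 0, 0.09], "turn": 0, "claw": 1}
    - {"travel": [0, 0, 0.09], "turn": 0, "claw": 1}

```text
time: 24.92
tool_pos: [0.4763, -0.1476, 0.1456]
tool_rot: [-3.133, 0.217, 0.009]
force: [0.5, 0.5, -0.2]
gripper_width: -0.001
grip_force: 0.0
```

Request:
carry_out:
  moves:
    - {"travel": [0, -0.005, 0], "turn": 0, "claw": 1}
    - {"travel": [0, -0.01, 0], "turn": 0, "claw": 1}
    - {"travel": [0, -0.014, 0], "turn": 0, "claw": 1}
    - {"travel": [0, -0.016, 0], "turn": 0, "claw": 1}
    - {"travel": [0, -0.017, 0], "turn": 0, "claw": 1}

```text
time: 25.33
tool_pos: [0.481, -0.1309, 0.1492]
tool_rot: [-3.134, 0.216, -0.003]
force: [0.2, -0.5, 0.5]
gripper_width: -0.002
grip_force: 0.0
```

Request:
carry_out:
  moves:
    - {"travel": [0, -0.001, 0], "turn": 0, "claw": 1}
    - {"travel": [0, -0.002, 0], "turn": 0, "claw": 1}
    - {"travel": [0, -0.003, 0], "turn": 0, "claw": 1}
    - {"travel": [0, -0.004, 0], "turn": 0, "claw": 1}
    - {"travel": [0, -0.004, 0], "turn": 0, "claw": 1}

```text
time: 25.75
tool_pos: [0.4809, -0.1299, 0.1488]
tool_rot: [3.131, -0.221, 0.002]
force: [-1.7, -4.6, 4.2]
gripper_width: 0.0
grip_force: 2.8
```

Request:
carry_out:
  moves:
    - {"travel": [0, -0.001, 0], "turn": 0, "claw": 1}
    - {"travel": [0, -0.002, 0], "turn": 0, "claw": 1}
    - {"travel": [0, -0.003, 0], "turn": 0, "claw": 1}
    - {"travel": [0, -0.004, 0], "turn": 0, "claw": 1}
    - {"travel": [0, -0.004, 0], "turn": 0, "claw": 1}

```text
time: 26.17
tool_pos: [0.4809, -0.1295, 0.1489]
tool_rot: [3.127, -0.225, 0.002]
force: [-3.4, -13.3, 3.0]
gripper_width: 0.0
grip_force: 6.9
```

Another 4 mm commanded moved the knob only 0.4 mm while the force rose to 13 N, so it is against its stop. I'll back off and retreat.

Request:
carry_out:
  moves:
    - {"travel": [0, 0.01, 0], "turn": 0, "claw": 1}
    - {"travel": [0, 0.025, 0], "turn": 0, "claw": 1}
    - {"travel": [0, 0.025, -0.02], "turn": 0, "claw": 1}
    - {"travel": [0, 0.025, -0.06], "turn": 0, "claw": 1}
    - {"travel": [0, 0.025, -0.1], "turn": 0, "claw": 1}

```text
time: 26.58
tool_pos: [0.4766, -0.1481, 0.2483]
tool_rot: [-3.133, 0.219, 0.007]
force: [2.2, 0.1, 0.9]
gripper_width: -0.0
grip_force: 0.0
```

Request:
carry_out:
  moves:
    - {"travel": [-0.02, 0, -0.03], "turn": 0, "claw": 0.5}
    - {"travel": [-0.04, 0, -0.05], "turn": 0, "claw": 0.5}
    - {"travel": [-0.04, 0, -0.05], "turn": 0, "claw": 0.5}
    - {"travel": [-0.04, 0, -0.05], "turn": 0, "claw": 0.5}
    - {"travel": [-0.04, 0, -0.05], "turn": 0, "claw": 0.5}

```text
time: 27.0
tool_pos: [0.4385, -0.1426, 0.2978]
tool_rot: [-3.133, 0.218, 0.0]
force: [-0.3, -0.5, -0.1]
gripper_width: 0.499
grip_force: 0.0
```

Run:
```python
from h import *
cam("top"); plan([]); c=cam("wrist"); t=cam("top")
for b in blobs(c['img'],20,33,amin=15):
    q=w2c(plane(c,*b[1],.14))
    if abs(q[0])<.1: print(b,q)
print('yellow tub',[b[1] for b in blobs(t['img'],20,33,amin=100)])
print(bot.finish_job())
```

```text
pos [ 0.4385 -0.1426  0.2974] head -7.94 tilt [-0.001  0.001 -1.   ] F [ 0.   1.  -0.4] t 27.05 w 0.5009257652401196 g 0.0
([0, 65, 4, 23, 56], [1.5, 76.4]) [1.000e-04 1.871e-01 1.400e-01]
([202, 121, 23, 22, 375], [213.0, 131.2]) [-0.0475  0.0022  0.14  ]
yellow tub [[265.5, 86.0], [191.0, 172.0]]
the job is handed in; nothing more can be done
None
```

The job is handed in at about 27 s: both tubs are standing in their pockets, the lid is shut, the latch is home against its stop, the yellow tub has not moved, and the gripper is clear of everything.

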